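Fit a lap disc to the bench lap's arbor and lock it with the bayonet bush

TASK

Fit the lap disc to the upright arbor of the small bench lap: thread on the spacer sleeve first, then the lap disc, then the hexagon clamping bush, each sitting squarely on the one below. The bush is a bayonet: turn it lightly on the arbor until its slots drop over the cross pin, push it down against the spring, turn it clockwise (seen from above), about a fifth of a turn, to its locking pocket and let it rise so that it clicks in and stays clamped by itself when you let go. Feel your way and never force it (no knock or push above about 30 N on the stack or the cross pin, or the arbor bearing is spoiled), and leave the other tools on the bench where they lie.

Things in the scene. Friction and masses are not known exactly. Their poses are not given: they have to be found in the camera images.
- bench_lap: Small bench lap, fixed to the worktop: grey housing 170 (x) x 130 (y) x 52 mm high, switch and knob on its front (-x); on top a round drip pan (100 mm wide, rim 59 mm above the worktop), in its middle the upright steel arbor. Origin: on the arbor's axis at worktop height, z up. Arbor: 25 mm thick up to 95 mm above the worktop (last 2 mm bevelled), then a 14 mm neck, see pin_mid.
- seat (a point): Point on the arbor's axis, fixed to the housing, at the height of the free seat plate's top (plate 46 mm wide), 70 mm above the worktop. The spacer's underside goes here.
- pin_mid (a point): Point on the arbor's axis 107.5 mm above the worktop, axes as the housing's. Middle of the cross pin through the neck: 4 mm thick, 24 mm tip to tip. Neck top at 116 mm, last 4 mm conical. A stiff worm gear keeps the arbor from turning (below 3 N m); where it stopped is NOT measured: the pin lies along the housing's x axis, give or take 1.0 rad about z. Spacer and disc pass over it.
- seat_plate (a joint): Travel of the sprung seat plate in m: 0 = free at the top, grows as it is pushed down, at most 0.008 (solid stop). Spring: 8 N at 0 and 0.9 N more for each mm; the three parts' weight alone does not move it. With the bush locked it stays at about 0.0025.
- spacer: Plain steel spacer sleeve: 40 mm outside, bore 27 mm, 18 mm high, about 90 g, lying flat on the worktop. Origin: centre of its underside; z along its axis.
- lap_disc: Flat aluminium lap disc with a grey abrasive band on its upper face: 66 mm outside, bore 27 mm, 12 mm thick, about 120 g, lying flat on the worktop, band up. Origin: centre of its underside; z along its axis. On the spacer its underside is 88 mm and its top 100 mm above the worktop.
- clamp_bush: Steel clamping bush, closed on top, standing upright on the worktop: 36 mm high, about 160 g, hexagon 34 mm across flats above a round flange 44 mm wide, 7 mm high. Origin: centre of its underside; z up. Two of the six flats face its own +y and -y. Inside, from below: recess 5 mm deep clearing the 25 mm arbor, the bayonet ledge (ledge), a chamber up to 25 mm.
- ledge (a point): Centre of the underside of the bush's inner ledge, 5 mm above the bush's underside, axes as the bush's. 16 mm bore for the neck, two open slots 8 mm wide along its +x and -x let the cross pin through (2 mm play each side). Slots off the pin: the ledge rests on the pin, bush underside 104.5 mm above the worktop. Slots on the pin: it drops 4.5 mm on to the disc (100 mm).
- pocket (a point): Middle of one of the bush's two locking pockets, 1.22 rad anticlockwise of its +x slot, so the bush locks by turning that far clockwise seen from above (0.2 rad more or less still locks; end stop 0.26 rad further). Pocket floor 8 mm, ridge between slot and pocket 11 mm above the underside: the pin clears the ridge with the underside below 94.5 mm (plate 5.5 mm down); locked it is at 97.5 mm.
- emery_block: Bystander: brown rubber abrasive block, 14x40x12 mm. Origin: centre of its underside.
- file_flat: Bystander: needle file with wooden handle, 152 mm long, 12 mm thick. Origin: middle of its underside.
Things that resemble listed ones, but are neither listed nor needed, are in the scene too. Leave any blue look-alike of the clamp_bush alone.

How it is judged:
By the outcome, as a careful person would: the job done as asked, in the order asked, and still so for the second after the job is handed in, with the robot touching nothing.
It also fails if it takes over 72 s, if anything falls off the work surface, if the arm or the gripper's body presses on something with over 40 N, if the wrist force passes 120 N, or if a joint passes its speed limit or range.

ROBOT

A 7-joint arm with a two-finger parallel gripper is mounted at the origin on a cart in front of the work surface, level with it; the furniture and walls round the work are solid. World frame = base frame: x ahead of the robot, y to its left, z up, the work surface at z = 0. Lengths are in m, angles in rad, forces in N, time in s.
With the tool pointing down it reaches from about 0.4 to 0.85 m from the base axis. Payload 6.9 kg.
Tool frame: the origin (TCP) lies midway between the tips of the shut fingers; the grasp point (between the pads) lies behind it (ctrl.pinch_z is the z of the grasp point in the tool frame, in m); z points along the fingers, y is the line along which they close (so a half turn about z gives the same grasp; the last joint's range is limited). The gripper opens to 85 mm and grips with 20 to 120 N. Pads are 22 mm wide; open, the fingers measure 114 mm over their backs; the gripper's body (76 mm by 85 mm) begins 54 mm behind the grasp point. The pads swing forward as they close: fully open they stand 13 mm farther back than shut.
Start: joints at [-1.232, 0.507, -0.238, 1.5, 0.126, 1.149, -0.155], TCP at [0.145, 0.608, 0.231] pointing down, gripper open.
Joint ranges: [-3.08, 3.08], [-0.24, 2.05], [-1.43, 1.35], [0, 2.5], [-1.52, 4.66], [0.17, 1.96], [-2.89, 2.89]. Speed limits (rad/s): [2.39, 2.39, 3.14, 3.14, 3.14, 3.14, 3.14].

INTERFACE

Orientations are given as a unit quaternion [w, x, y, z].
In Python, from station import ctrl, get_state, vision, ticket, models gives the robot as it stands. Calls block until the motion is done:
- ctrl.movep(position, orientation): joint-space move of the TCP to a pose.
- ctrl.movel(position, frame=None, max_speed=0.15): straight line of the TCP; frame=None keeps the orientation; max_speed is the mean speed in m/s.
- ctrl.set_joints(angles): joint-space move.
- ctrl.ungrasp() and ctrl.close_gripper(force=None): open the fingers fully, or close them until they stop; force is the grip in N (None keeps the last).
- ctrl.pause(seconds).
- ctrl.ik(position, orientation): joint angles nearest the present ones, or None.
- get_state(): the state.
- vision.grab_frame(name): name is "scene" or "top" or "wrist"; returns (picture, depth): 420x560x3 uint8, blue, green, red; 420x560 float32, m along the optical axis (not along the pixel's ray), 0 where there is no reading.
- vision.camera_info(name): a dict with "mtx" (3x3 intrinsics, pixels), "R" (3x3) and "t" (3): a world point X has camera coordinates R X + t; the wrist camera has in their place "hand_eye" (4x4, takes a point from camera to tool coordinates, whose origin is the TCP and whose axes are the flange's). Camera axes: x right, y down, z forward; pixel columns grow to the right and rows downward; lengths in m; the calibration is good to about 2 mm. A picture is of the moment at which its call begins: read the wrist's pose just before it. camera_info takes no time and is no camera call.
A pose or a line that the arm cannot do raises ctrl.Unreachable and nothing moves.
- ticket.close_job(): hands the job in; it is judged then, once.
Trained networks look in the newest picture that a camera, given by its name, has taken for a name from the list of things; names that differ only in an ending like _2 or _b are one class to them, and where a whole thing is asked for, a point or a joint stands for the part that bears it (a point fixed in the world has none). Each returns a list of dicts, best first, with "p" (0 to 1); they miss things now and then, are a little off and sometimes report something else, mostly with a low value. They report only what shows in the picture. A call takes as long as a camera call. They do not tell look-alikes from the thing itself.
- models.recognise(camera, target): "point" ([column, row] in pixels, amid what is visible of it).
- models.masks_of(camera, target): "mask" (420x560 bool, what is visible of it) and "point" ([column, row] in pixels, amid what is visible of it).
The state is a dict: "time": time; "qpos": joint angles; "qd": joint speeds; "tau": joint torques, N m; "tcp_pos": TCP position; "eef_rot": TCP orientation; "contact_force": force on the tool from outside, world axes, zero at the start; "wrist_torque": the same for the moment, N m; "width": finger opening in m; "gripper_force": force on a finger pad.
Only numpy, scipy, OpenCV 4.12 (cv2) and the standard library are available. Lean on these libraries where they do the work, as an engineer would, in place of code of your own. Each camera call takes 0.05 s, during which the arm holds its last target. There are 200 camera calls.

## Working session

There is one attempt and no reset: what is moved stays moved. The work goes in short steps, each a Python script; the robot and the scene stay as the last script left them, time stands still between calls to the robot, and variables do not carry over. Pictures are saved under pics/ and viewed, at most 10 in all, crops included, and the job is handed in when it is done.

```bash
mkdir -p pics; ls
python3 - <<'E'
from station import ctrl,get_state,vision,models
import cv2,numpy as np
s=get_state();print(s['time'],s['tcp_pos'],s['eef_rot'],ctrl.pinch_z,s['width'])
a,_=vision.grab_frame('scene');b,_=vision.grab_frame('top')
cv2.imwrite('pics/a.png',a);cv2.imwrite('pics/b.png',b)
for c in('scene','top'):
  i=vision.camera_info(c);print(c,np.round(i['mtx'],1).tolist(),np.round(-i['R'].T@i['t'],3),np.round(i['R'],2).tolist())
i=vision.camera_info('wrist');print(i)
E
```

```text
pics
0.0 [0.14475152 0.6074749  0.23040743] [-8.13629960e-05  1.16608320e-01  9.93177553e-01 -9.17354154e-04] -0.0187 0.08597533611396474
scene [[393.2, 0.0, 277.6], [0.0, 393.2, 209.0], [0.0, 0.0, 1.0]] [ 0.131 -0.659  0.768] [[0.82, -0.57, -0.01], [-0.39, -0.55, -0.74], [0.41, 0.61, -0.67]]
top [[424.9, 0.0, 280.5], [0.0, 424.9, 206.8], [0.0, 0.0, 1.0]] [ 0.395 -0.054  1.106] [[-0.0, -1.0, 0.01], [-0.99, -0.0, -0.1], [0.1, -0.01, -0.99]]
{'mtx': array([[318.70838662,   0.        , 276.43068081],
       [  0.        , 318.70838662, 208.28651471],
       [  0.        ,   0.        ,   1.        ]]), 'hand_eye': array([[ 6.89392792e-04, -9.52108265e-01, -3.05760326e-01,
         7.83294249e-02],
       [ 9.99999713e-01,  5.60410947e-04,  5.09617132e-04,
        -1.92883277e-05],
       [-3.13859249e-04, -3.05760589e-01,  9.52108378e-01,
        -1.43295927e-01],
       [ 0.00000000e+00,  0.00000000e+00,  0.00000000e+00,
         1.00000000e+00]])}
```

View pics/a.png

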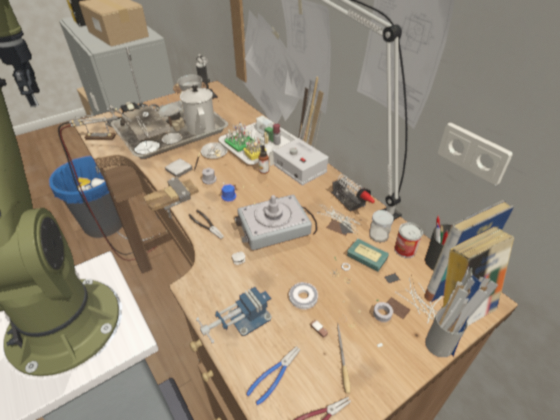

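View pics/b.png

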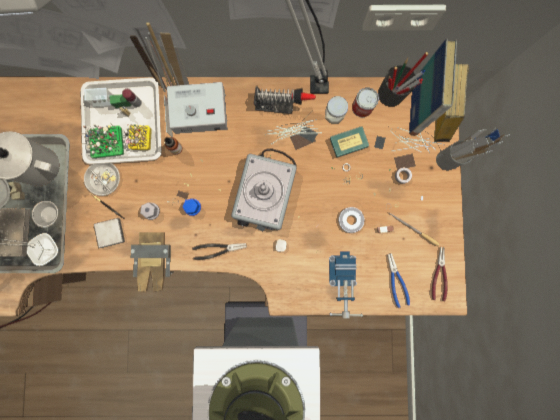

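Lap at (263,190) in the top view, grey bush (149,211), blue look-alike (192,207), disc (351,220), spacer (404,176). Next, positions from depth.

```bash
cat > h.py <<'E'
from station import ctrl,get_state,vision,models,ticket
import cv2,numpy as np
from scipy.spatial.transform import Rotation as Ro
def cam(c,st=None):
    """camera->world R,p, and K"""
    i=vision.camera_info(c)
    if c!='wrist': return i['R'].T,-i['R'].T@i['t'],i['mtx']
    w=st['eef_rot'];T=np.eye(4);T[:3,:3]=Ro.from_quat(np.r_[w[1:],w[0]]).as_matrix();T[:3,3]=st['tcp_pos']
    T=T@i['hand_eye'];return T[:3,:3],T[:3,3],i['mtx']
def cloud(depth,R,p,K):
    v,u=np.mgrid[:depth.shape[0],:depth.shape[1]]
    P=np.stack([(u-K[0,2])/K[0,0]*depth,(v-K[1,2])/K[1,1]*depth,depth],-1)@R.T+p
    P[depth<=0]=np.nan
    return P
def atz(uv,z,R,p,K):
    """intersection of pixel ray(s) with the plane z"""
    uv=np.atleast_2d(uv);d=np.c_[(uv-K[:2,2])/[K[0,0],K[1,1]],np.ones(len(uv))]@R.T
    return p+d*((z-p[2])/d[:,2])[:,None]
def down(yaw):
    """tool down, with tool y axis (closing line) at yaw+90deg in world: tool x along yaw"""
    q=(Ro.from_euler('z',yaw)*Ro.from_euler('x',np.pi)).as_quat();return np.r_[q[3],q[:3]]
def circ(P2):
    """algebraic circle fit"""
    A=np.c_[2*P2,np.ones(len(P2))];s=np.linalg.lstsq(A,(P2**2).sum(1),rcond=None)[0]
    return s[:2],np.sqrt(s[2]+s[:2]@s[:2])
def T(): 
    s=get_state();return round(s['time'],2),np.round(s['tcp_pos'],4),np.round(s['contact_force'],1),round(s['width'],4)
E
python3 - <<'E'
from h import *
_,d=vision.grab_frame('top');C=cam('top');P=cloud(d,*C)
for n in('bench_lap','spacer','lap_disc','clamp_bush','emery_block'):
  for m in models.masks_of('top',n)[:3]:
    Q=P[m['mask']];Q=Q[~np.isnan(Q[:,0])];zt=np.percentile(Q[:,2],90)
    top=Q[Q[:,2]>zt-.004];c=(top[:,:2].min(0)+top[:,:2].max(0))/2
    print(n,round(m['p'],2),m['point'],'zmax',np.round(zt,4),'c',np.round(c,4),'ext',np.round(np.ptp(top[:,:2],axis=0),4),len(Q))
g=P[230:240,290:310,2];print('table z',np.nanmedian(g))
for yaw in(0,np.pi/2): 
  s=get_state()
  R=Ro.from_quat(np.r_[s['eef_rot'][1:],s['eef_rot'][0]]).as_matrix();
print(np.round(R,2))
E
```

```text
bench_lap 0.86 [263.7, 191.2] zmax 0.0587 c [ 0.5419 -0.0156] ext [0.1587 0.1318] 3560
spacer 0.52 [400.0, 175.8] zmax 0.0193 c [ 0.5901 -0.3801] ext [0.0368 0.04  ] 180
lap_disc 0.89 [353.4, 217.0] zmax 0.0143 c [ 0.4758 -0.2422] ext [0.0624 0.062 ] 437
lap_disc 0.41 [424.9, 236.6] zmax 0.0131 c [ 0.4269 -0.4445] ext [0.0258 0.0372] 83
clamp_bush 0.81 [190.7, 203.8] zmax 0.038 c [0.5094 0.1677] ext [0.031  0.0329] 200
emery_block 0.52 [150.5, 208.8] zmax 0.0374 c [0.4992 0.2771] ext [0.0352 0.035 ] 282
emery_block 0.49 [383.8, 228.9] zmax 0.0139 c [ 0.4513 -0.3311] ext [0.0131 0.0393] 84
emery_block 0.31 [428.2, 238.0] zmax 0.0132 c [ 0.4256 -0.4455] ext [0.0232 0.0351] 64
table z -0.0003940980296338603
[[-0.97  0.23 -0.  ]
 [ 0.23  0.97 -0.  ]
 [ 0.   -0.   -1.  ]]
```

Run:
```python
from h import *
for n,p in dict(lap=(.542,-.0156,.19),sp=(.59,-.38,.1),disc=(.476,-.242,.1),bush=(.499,.277,.1)).items():
  for y in(-90,0,90,135,180,225):
    q=ctrl.ik(np.array(p),down(np.radians(y)));print(n,y,None if q is None else np.round(q,2))
ctrl.movep(np.array([.542,-.0156,.25]),down(np.pi));print(T())
ctrl.movel(np.array([.542,-.0156,.165]));print(T())
s=get_state();a,d=vision.grab_frame('wrist');cv2.imwrite('pics/w1.png',cv2.resize(a[60:420,100:460],None,fx=1.6,fy=1.6))
P=cloud(d,*cam('wrist',s));np.savez('w1',a=a,d=d,P=P)
z=P[...,2];r=np.hypot(P[...,0]-.542,P[...,1]+.0156)
for lo,hi in((.112,.12),(.104,.1115),(.092,.098),(.066,.074)):
  m=(z>lo)&(z<hi)&(r<.04);Q=P[m];print(lo,hi,len(Q),np.round([Q[:,:2].min(0),Q[:,:2].max(0),Q[:,:2].mean(0)],4).tolist(),np.median(Q[:,2]))
```

```text
lap -90 [-0.68  0.67  1.15  1.79 -0.67  1.14 -2.45]
lap 0 [-0.43  0.48  0.62  1.79 -0.33  0.98 -1.24]
lap 90 [-0.25  0.43  0.35  1.79 -0.18  0.95  0.17]
lap 135 [-0.17  0.42  0.22  1.79 -0.11  0.95  0.89]
lap 180 [-0.09  0.42  0.1   1.78 -0.05  0.94  1.61]
lap 225 [ 0.06  0.41 -0.1   1.78  0.05  0.95  2.29]
sp -90 [ 0.03  1.01  1.15  1.45 -0.94  1.29 -1.88]
sp 0 [ 0.04  0.99  1.11  1.45 -0.9   1.27 -0.33]
sp 90 [ 0.19  0.83  0.68  1.44 -0.56  1.07  0.99]
sp 135 [ 0.28  0.78  0.49  1.44 -0.4   1.02  1.65]
sp 180 [ 0.34  0.76  0.37  1.44 -0.3   1.    2.35]
sp 225 [ 1.08  1.01 -1.23  1.43  0.95  1.36  2.18]
disc -90 [-0.22  0.81  1.15  1.92 -0.88  1.03 -1.81]
disc 0 [-0.1   0.66  0.85  1.92 -0.66  0.86 -0.47]
disc 90 [-0.06  0.64  0.78  1.92 -0.6   0.83  1.04]
disc 135 [ 0.14  0.55  0.43  1.92 -0.33  0.74  1.55]
disc 180 [ 0.17  0.54  0.38  1.92 -0.29  0.73  2.29]
disc 225 [ 0.37  0.51  0.09  1.92 -0.06  0.71  2.85]
bush -90 [-0.17  0.61 -0.61  1.81  0.45  0.85  2.15]
bush 0 [-0.85  0.6   0.47  1.82 -0.37  0.8  -1.76]
bush 90 [-0.64  0.56  0.14  1.82 -0.11  0.77 -0.44]
bush 135 [-0.52  0.56 -0.04  1.82  0.03  0.77  0.21]
bush 180 [-0.41  0.56 -0.22  1.82  0.17  0.78  0.86]
bush 225 [-0.29  0.58 -0.4   1.82  0.3   0.81  1.51]
(3.02, array([ 0.5421, -0.0146,  0.2499]), array([ 0.1,  0.4, -0. ]), 0.0852)
(3.73, array([ 0.5425, -0.0155,  0.1656]), array([ 0.8, -0.2,  0.2]), 0.0855)
0.112 0.12 319 [[0.5387, -0.0257], [0.5524, -0.0123], [0.5446, -0.0192]] 0.11561261397395389
0.104 0.1115 134 [[0.5338, -0.026], [0.5575, -0.0129], [0.5423, -0.0191]] 0.1092163787381441
0.092 0.098 466 [[0.5334, -0.0316], [0.5551, -0.007], [0.5416, -0.019]] 0.09541437727188218
0.066 0.074 1331 [[0.5228, -0.0412], [0.5661, 0.0034], [0.5392, -0.0188]] 0.07058265464542285
```

View pics/w1.png

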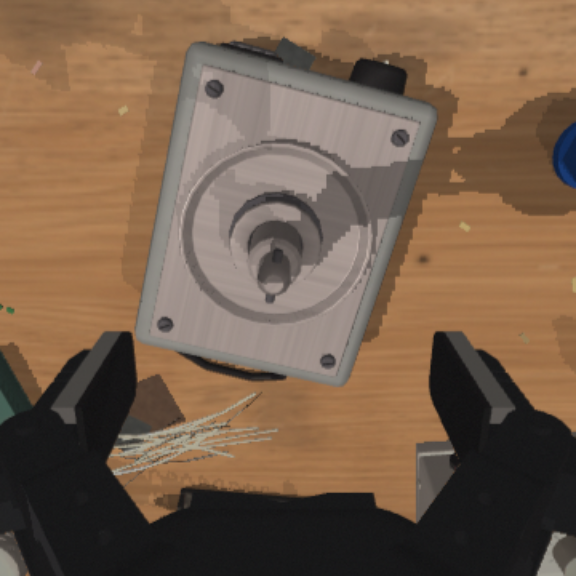

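The pin shows as a near-vertical bar in the crop, from (278,240) to (270,298), so it lies nearly along world x. Next come the numbers, then spacer centering (two crossed squeezes) and a bias check.

```bash
cat >> h.py <<'E'
def robust(P,z0,z1,c,r):
    m=(P[...,2]>z0)&(P[...,2]<z1)&(np.hypot(P[...,0]-c[0],P[...,1]-c[1])<r)
    return P[m][:,:2]
def encl(Q):
    (x,y),r=cv2.minEnclosingCircle(((Q-Q.mean(0))*1000).astype(np.float32));return np.array([x,y])/1000+Q.mean(0),r/1000
def look(c,h,yaw=np.pi):
    s=get_state();a,d=vision.grab_frame('wrist');return a,d,cloud(d,*cam('wrist',s))
E
python3 - <<'E'
from h import *
P=np.load('w1.npz')['P'];c=np.array([.5455,-.019])
for z0,z1,r in((.114,.12,.011),(.067,.073,.03)):
  Q=robust(P,z0,z1,c,r);print(z0,np.round(encl(Q),4) if 0 else encl(Q))
Q=robust(P,.1045,.1115,c,.016);D=Q-c;D=D[np.hypot(*D.T)>.0085];print(np.round(D*1000,1).tolist())
a=np.arctan2(D[:,1],D[:,0]);print('pin yaw',.5*np.angle(np.exp(2j*a).mean()))
# plate/pan rim and housing yaw
H=P[(P[...,2]>.049)&(P[...,2]<.0545)][:,:2].astype(np.float32);print(cv2.minAreaRect(H*1000))
# spacer view
p=np.array([.59,-.38,.15]);ctrl.movep(p,down(np.radians(150)));print(T())
a,d,P=look(0,0);np.savez('w2',a=a,d=d,P=P)
for k in range(2):
  Q=robust(P,.0145,.024,c:=(np.array([.59,-.38]) if k==0 else e[0]),.035);e=encl(Q);print('spacer',e,len(Q))
cv2.imwrite('pics/w2.png',a)
E
```

```text
0.114 (array([ 0.54535952, -0.01927198]), 0.006451370239257813)
0.067 (array([ 0.54544203, -0.01889551]), 0.022869644165039064)
[[-11.7, 0.0], [-11.6, 0.7], [-11.6, 1.3], [-11.4, 2.0], [-11.4, 2.7], [-11.3, 3.3], [-10.8, -0.0], [-11.2, 0.7], [-11.6, 1.4], [-11.3, 2.0], [-11.1, 2.7], [-11.3, 3.3], [-10.2, 0.0], [-10.3, 0.7], [-10.9, 1.4], [-11.0, 2.0], [-10.7, 2.7], [-10.4, 3.3], [-9.6, 0.0], [-10.2, 0.7], [-10.0, 1.3], [-9.9, 2.0], [-9.7, 2.7], [-9.5, 3.3], [-9.0, 0.0], [-9.1, 0.7], [-9.7, 1.4], [-9.3, 2.0], [-8.8, 2.7], [-8.6, 3.3], [-8.7, 0.0], [-8.6, 0.7], [-8.4, 1.3], [-8.8, 2.0], [-8.2, 2.7], [-8.3, 2.7], [8.8, -3.5], [8.4, -2.8], [9.2, -3.5], [9.0, -2.8], [8.8, -1.4], [9.5, -0.8], [9.0, -0.1], [9.7, -3.5], [9.7, -2.8], [9.5, -2.1], [9.2, -1.4], [9.7, -0.8], [9.8, -0.1], [11.0, -3.5], [10.1, -2.8], [10.5, -2.1], [10.0, -1.4], [10.4, -0.8], [10.9, -0.1], [11.5, -3.5], [11.2, -2.8], [10.9, -2.1], [11.0, -1.4], [11.9, -0.8], [11.9, -0.1], [12.0, -2.8], [11.8, -2.1], [11.3, -1.4], [11.7, -0.8]]
pin yaw -0.1703658518761614
((550.8527221679688, -11.567291259765625), (504.7647399902344, 193.031494140625), 57.249088287353516)
(5.16, array([ 0.5912, -0.3776,  0.1501]), array([0.5, 1.2, 0.4]), 0.0853)
spacer (array([ 0.5917705, -0.3823504]), 0.020036792755126952) 877
spacer (array([ 0.5917705, -0.3823504]), 0.020036792755126952) 877
```

View pics/w2.png

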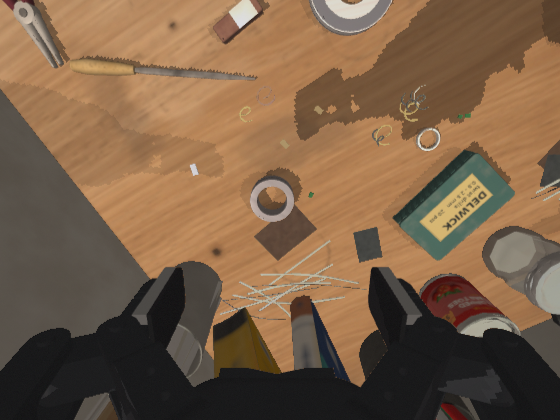

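The spacer is at (272,199) and clear of its neighbours. It measures 20.0 mm radius, which matches the spec. Next: cross-squeeze it, calibrate the wrist camera against it, then pick it up.

Run:
```python
from h import *
c=np.array([.5918,-.3824])
y1,y2=np.radians(150),np.radians(60)
ctrl.movep(np.r_[c,.03],down(y1));ctrl.movel(np.r_[c,.004]);print(T())
ctrl.close_gripper(20);print('sq1',T());ctrl.ungrasp()
ctrl.movel(np.r_[c,.03]);ctrl.movep(np.r_[c,.03],down(y2));ctrl.movel(np.r_[c,.004]);ctrl.pause(.15)
ctrl.close_gripper(20);t=T();print('sq2',t,get_state()['gripper_force']);ctrl.ungrasp()
ctrl.movel(np.r_[c,.15]);ctrl.pause(.2);print(T())
a,d,P=look(0,0);Q=robust(P,.0145,.024,c,.032);e=encl(Q);print('spacer',e,len(Q))
tr=t[1][:2];b=e[0]-tr;x=np.array([np.cos(y2),np.sin(y2)]);yv=np.array([np.sin(y2),-np.cos(y2)])
print('bias tool x,y mm',b@x*1000,b@yv*1000)
```

```text
(6.08, array([ 0.5924, -0.3826,  0.0054]), array([-0.8,  0.6,  0.1]), 0.0854)
sq1 (6.58, array([ 0.5922, -0.3828,  0.0051]), array([-0.6,  0.5,  6.1]), 0.0412)
sq2 (9.53, array([ 0.5919, -0.3825,  0.0046]), array([-1.3,  0.9,  4.6]), 0.0408) 20.17798053100705
(11.36, array([ 0.5915, -0.3821,  0.149 ]), array([-0.8, -0.1,  0.6]), 0.0851)
spacer (array([ 0.59191954, -0.38247877]), 0.020068244934082033) 889
bias tool x,y mm 0.028152178395995184 0.006310937260426026
```

```bash
cat >> h.py <<'E'
ARB=np.array([.5454,-.0191])
def lower(xy,z1,step=.004,fmax=5,v=.05):
    """step down to z1, stop when the push upward rises by fmax"""
    s=get_state();z=s['tcp_pos'][2];f0=s['contact_force'].copy();xy=np.array(xy,float)
    while z>z1+1e-4:
        z=max(z-step,z1);ctrl.movel(np.r_[xy,z],max_speed=v);s=get_state();f=s['contact_force']-f0
        if abs(f[2])>fmax: break
    print('low',round(s['time'],2),np.round(s['tcp_pos'],4),np.round(f,1),'tq',np.round(s['wrist_torque'],2));return f
E
python3 - <<'E'
from h import *
c=np.array([.5918,-.3824])
ctrl.movel(np.r_[c,.004],max_speed=.3);ctrl.close_gripper(40);print(T())
ctrl.movel(np.r_[c,.15],max_speed=.3)
ctrl.movep(np.r_[ARB,.15],down(np.radians(100)));ctrl.pause(.2);print(T())
ctrl.movel(np.r_[ARB,.106],max_speed=.1);ctrl.pause(.1);print(T())
f=lower(ARB,.0755)
E
```

```text
(12.54, array([ 0.5925, -0.3829,  0.0061]), array([-0.1,  0.4,  7. ]), 0.0396)
(14.75, array([ 0.5457, -0.0204,  0.15  ]), array([-0.2, -0.5, -1.1]), 0.0398)
(15.44, array([ 0.5459, -0.0193,  0.1066]), array([ 0.4,  0.6, -1. ]), 0.0399)
low 17.44 [ 0.5458 -0.0193  0.076 ] [-1.6  0.1  8.2] tq [ 0.05  0.26 -0.01]
```

Run:
```python
from h import *
ctrl.ungrasp();ctrl.movel(np.r_[ARB,.15],max_speed=.3)
c=np.array([.476,-.242]);Y=np.radians(135)
ctrl.movep(np.r_[c,.15],down(Y));ctrl.pause(.2);print(T())
a,d,P=look(0,0);cv2.imwrite('pics/w3.png',a);Q=robust(P,.0095,.018,c,.045);e=encl(Q);print('disc',e,len(Q))
c=e[0]
if abs(e[1]-.033)<.0015:
  ctrl.movel(np.r_[c,.02],max_speed=.2);ctrl.movel(np.r_[c,-.003],max_speed=.06);ctrl.pause(.15);print(T())
  ctrl.close_gripper(45);print(T(),get_state()['gripper_force']);t=get_state()['tcp_pos'];np.save('disc',np.r_[c-t[:2],t[2]])
  ctrl.movel(np.r_[c,.03],max_speed=.1);print(T())
  a,_=vision.grab_frame('wrist');b,_=vision.grab_frame('scene');b=cv2.resize(b[180:330,220:420],None,fx=2.4,fy=2.4);b=cv2.resize(b,(480,420));cv2.imwrite('pics/w4.png',np.hstack([a[100:,:][:,120:440],cv2.resize(b,(366,320))]))
```

```text
(19.48, array([ 0.4768, -0.2403,  0.1496]), array([0.5, 0.4, 0.8]), 0.0854)
disc (array([ 0.47558969, -0.24473587]), 0.03309659194946289) 3280
(21.02, array([ 0.4757, -0.2449, -0.0028]), array([ 0.2, -0.3, -0.5]), 0.0851)
(21.36, array([ 0.4757, -0.245 , -0.0018]), array([-2.1,  1.2, 11.5]), 0.0669) 46.76703102886677
(21.84, array([ 0.4757, -0.2446,  0.03  ]), array([ 0.3,  0.6, -0.9]), 0.0663)
```

View pics/w4.png

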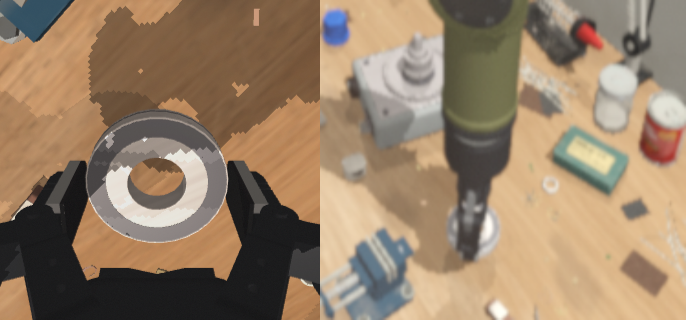

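The disc is held level and centred in the wrist view, and the scene view shows the spacer on the arbor. Now I'll place it.

Run:
```python
from h import *
o=np.load('disc.npy');c=np.array([.4756,-.2447]);xy=ARB-[.0003,0]
ctrl.movel(np.r_[c,.16],max_speed=.35)
ctrl.movep(np.r_[xy,.16],down(np.radians(135)));ctrl.pause(.2);print(T())
ctrl.movel(np.r_[xy,.118],max_speed=.12);ctrl.pause(.1);print(T())
lower(xy,.0865,step=.005)
```

```text
(23.6, array([ 0.5448, -0.0212,  0.1601]), array([-0.4,  0.6, -1.1]), 0.0666)
(24.2, array([ 0.5457, -0.0195,  0.1188]), array([-0.4, -0.6, -0.2]), 0.0668)
low 25.95 [ 0.5451 -0.0191  0.0865] [ 0.3 -0.2 -1.1] tq [-0.06 -0.02  0.01]
```

Run:
```python
from h import *
lower(ARB-[.0003,0],.0845,step=.001,fmax=4)
ctrl.ungrasp();ctrl.movel(np.r_[ARB,.165],max_speed=.3);ctrl.pause(.15)
a,d,P=look(0,0);np.savez('w5',a=a,d=d,P=P)
for z0,z1,r in((.097,.103,.04),(.114,.12,.011)): print(encl(robust(P,z0,z1,ARB,r)),np.median(P[(abs(P[...,2]-.1)<.006)&(np.hypot(P[...,0]-ARB[0],P[...,1]-ARB[1])<.033)][:,2]))
Q=robust(P,.1045,.1115,ARB,.016);D=Q-ARB;D=D[np.hypot(*D.T)>.0085];al=np.arctan2(D[:,1],D[:,0]);print('pin yaw',.5*np.angle(np.exp(2j*al).mean()),len(D))
c=np.array([.499,.277]);ctrl.movep(np.r_[c,.165],down(np.pi));ctrl.pause(.2);print(T())
a,d,P=look(0,0);np.savez('w6',a=a,d=d,P=P)
Q=robust(P,.033,.042,c,.03);e=encl(Q);print('bush',e,len(Q));r=cv2.minAreaRect((Q*1000).astype(np.float32));print(r)
cv2.imwrite('pics/w6.png',cv2.resize(a[60:360,130:430],None,fx=2,fy=2))
```

```text
low 26.2 [ 0.5451 -0.0192  0.0859] [-2.4  1.5  7.5] tq [0.03 0.41 0.01]
(array([ 0.54501153, -0.01904492]), 0.03317057037353516) 0.10077322036070893
(array([ 0.54570002, -0.01900313]), 0.006267492771148682) 0.10077322036070893
pin yaw -0.1709451809184301 63
(28.5, array([0.4998, 0.2753, 0.1651]), array([-0.5, -0.6, -0.7]), 0.0854)
bush (array([0.49891776, 0.27615218]), 0.019459476470947267) 1222
((498.6680908203125, 276.2891845703125), (33.846920013427734, 38.387451171875), 82.65554809570312)
```

View pics/w6.png

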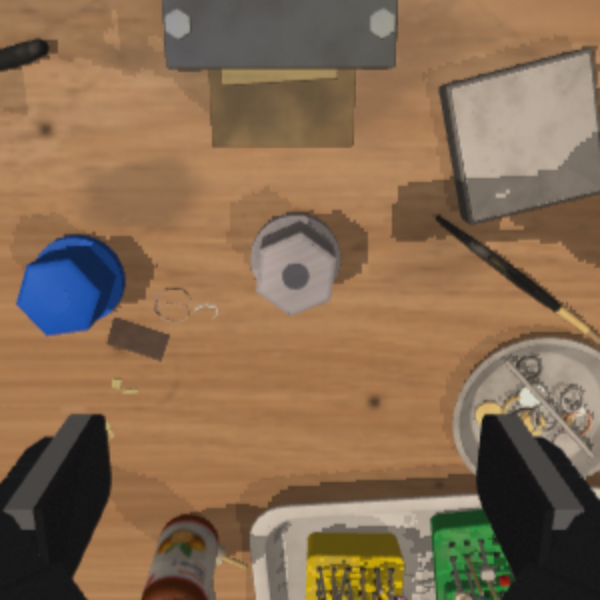

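The bush is at crop (295,270), and its flat normal is 82.7° (mod 60), across-flats 33.8 mm as specified. The blue one is well to the left. The slot direction is ambiguous over three corners, so I'll feel for it.

Run:
```python
from h import *
c=np.array([.4987,.2763]);Y=np.radians(232.66)
ctrl.movep(np.r_[c,.08],down(Y));ctrl.pause(.1);print(T())
ctrl.movel(np.r_[c,.012],max_speed=.12);ctrl.pause(.2);print(T())
ctrl.close_gripper(100);ctrl.pause(.1);s=get_state();t=s['tcp_pos'];print(T(),s['gripper_force'])
off=Ro.from_euler('z',-Y).as_matrix()[:2,:2]@(c-t[:2]);np.save('bush',np.r_[off,t[2]]);print('off',off*1000)
ctrl.movel(np.r_[c,.16],max_speed=.3)
ctrl.movep(np.r_[ARB,.165],down(np.radians(230.2)));ctrl.pause(.2);print(T(),np.round(get_state()['qpos'],2))
a,_=vision.grab_frame('wrist');b,_=vision.grab_frame('scene');cv2.imwrite('pics/w7.png',np.hstack([a[140:,140:420],cv2.resize(b[150:290,180:320],(280,280))]))
```

```text
(29.43, array([0.4993, 0.2764, 0.0807]), array([0.9, 0.2, 0.8]), 0.0854)
(30.34, array([0.4992, 0.2766, 0.0129]), array([-0.7, -0.1, -0.9]), 0.0854)
(30.98, array([0.4989, 0.2763, 0.0125]), array([-0.6, -0.9,  5.3]), 0.032) 99.8283783858642
off [ 0.14489802 -0.12742765]
(32.97, array([ 0.5455, -0.0174,  0.1649]), array([ 0.4,  1. , -1.7]), 0.032) [-0.11  0.45  0.14  1.81 -0.08  0.89  2.52]
```

View pics/w7.png

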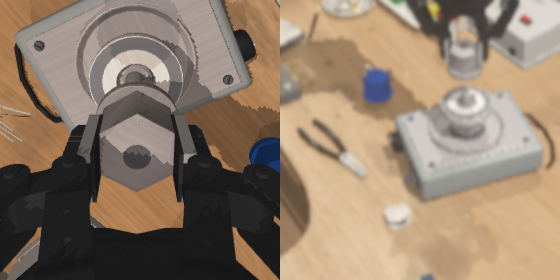

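Bush gripped square on its flats, with the stack visible below. First try at slot hypothesis 1.

```bash
cat >> h.py <<'E'
UO=.0125
def try_yaw(deg):
    ctrl.movel(np.r_[ARB,.1215],frame=down(np.radians(deg)),max_speed=.08);ctrl.pause(.1);print(deg,T(),np.round(get_state()['qpos'][6],2))
    f=lower(ARB,.1145,step=.0014,fmax=3.5);u=get_state()['tcp_pos'][2]-UO;print('underside',round(u*1000,1));return f,u
E
python3 - <<'E'
from h import *
ctrl.movel(np.r_[ARB,.13],max_speed=.1);print(T())
for y in (230.2,170.2,110.2):
    f,u=try_yaw(y)
    if u<.1028: print('dropped');break
E
```

```text
(33.57, array([ 0.5454, -0.0191,  0.13  ]), array([ 0.3, -0.8, -0.6]), 0.0322)
230.2 (33.92, array([ 0.5456, -0.0191,  0.1219]), array([ 0.3,  0.5, -2.2]), 0.032) 2.53
low 34.92 [ 0.5456 -0.0191  0.1167] [-1.7 -0.6  5.8] tq [-0.01  0.27  0.02]
underside 104.2
170.2 (36.23, array([ 0.5453, -0.0191,  0.1214]), array([-0.3,  0.3, -1.8]), 0.0322) 1.7
low 37.23 [ 0.5456 -0.0191  0.1164] [-1.1 -0.3  7.2] tq [0.13 0.35 0.01]
underside 103.9
110.2 (38.52, array([ 0.5454, -0.0192,  0.1215]), array([ 0.3,  0.3, -2.3]), 0.0323) 0.89
low 39.77 [ 0.5453 -0.0191  0.1144] [-1.2 -0.2 -0.2] tq [ 0.   -0.05 -0.03]
underside 101.9
dropped
```

Hypothesis 3 dropped without resistance. Next: press against the spring.

Run:
```python
from h import *
s=get_state();f0=s['contact_force'][2];z=.1140;ctrl.close_gripper(115)
while True:
    z-=.0012;ctrl.movel(np.r_[ARB,z],max_speed=.02);s=get_state();a=s['tcp_pos'][2];f=s['contact_force'][2]-f0
    print(round(s['time'],2),'cmd %.2f act %.2f u %.2f F %.1f'%(z*1e3,a*1e3,(a-UO)*1e3,f))
    if f>19 or a<.1060 or z<.100: break
ctrl.pause(.15);s=get_state();print(T(),np.round(s['wrist_torque'],2))
np.save('z',z)
```

```text
40.24 cmd 112.80 act 112.71 u 100.21 F 0.2
40.49 cmd 111.60 act 111.93 u 99.43 F 7.0
40.74 cmd 110.40 act 110.68 u 98.18 F 8.0
40.99 cmd 109.20 act 109.57 u 97.07 F 9.3
41.24 cmd 108.00 act 108.45 u 95.95 F 9.8
41.49 cmd 106.80 act 107.34 u 94.84 F 11.6
41.74 cmd 105.60 act 106.25 u 93.75 F 11.8
41.99 cmd 104.40 act 105.14 u 92.64 F 12.8
(42.14, array([ 0.5455, -0.0192,  0.1052]), array([-2.5,  0.7,  9.9]), 0.0317) [ 0.13  0.83 -0.01]
```

Run:
```python
from h import *
z=.1048
for y in np.arange(100.2,40,-10):
    ctrl.movel(np.r_[ARB,z],frame=down(np.radians(y)),max_speed=.05);s=get_state()
    print(round(s['time'],2),y,np.round(s['tcp_pos']*1e3,2),np.round(s['contact_force'],1),np.round(s['wrist_torque'],2))
    if abs(s['wrist_torque'][2])>1 or s['contact_force'][2]>22: print('stop');break
```

```text
42.47 100.2 [546.3  -19.36 105.73] [-0.8  0.9  9.5] [ 0.13  0.33 -0.21]
42.79 90.2 [546.66 -19.51 105.82] [ 0.3  0.1 10.1] [ 0.1   0.23 -0.14]
43.12 80.2 [546.78 -19.56 105.85] [0.3 1.4 9.2] [ 0.09  0.05 -0.14]
43.44 70.2 [546.81 -19.62 105.88] [0.8 0.3 8.4] [ 0.13  0.06 -0.11]
43.77 60.2 [546.8  -19.62 105.86] [0.6 0.7 9.7] [ 0.09  0.08 -0.14]
44.09 50.2 [546.75 -19.64 105.85] [ 0.3  0.2 10.9] [ 0.13  0.07 -0.16]
44.42 40.2 [546.71 -19.68 105.85] [-0.1  0.9  9.5] [ 0.11  0.08 -0.12]
```

Run:
```python
from h import *
ctrl.pause(.2);s=get_state();w=s['eef_rot'];R=Ro.from_quat(np.r_[w[1:],w[0]]).as_matrix();print('yaw',np.degrees(np.arctan2(R[1,0],R[0,0])))
z=.1048
while z<.1115:
    z+=.0013;ctrl.movel(np.r_[ARB,z],max_speed=.02);s=get_state();a=s['tcp_pos'][2]
    print(round(s['time'],2),'cmd %.2f u %.2f'%(z*1e3,(a-UO)*1e3),np.round(s['contact_force'],1),round(s['wrist_torque'][2],2))
    if s['contact_force'][2]<-6: break
```

```text
yaw 40.182381941321644
44.87 cmd 106.10 u 94.71 [-0.5 -0.3  8.4] -0.13
45.12 cmd 107.40 u 95.92 [ 1.  -0.   7.6] -0.12
45.37 cmd 108.70 u 97.11 [0.7 0.2 6.1] -0.09
45.62 cmd 110.00 u 97.89 [ 4.2 -1.2  1.8] -0.12
45.87 cmd 111.30 u 98.26 [ 6.3 -2.7 -9.7] 0.0
```

The bush pulls back at u≈98 mm, so it is locked. Relax, release, retreat and verify.

Run:
```python
from h import *
ctrl.movel(np.r_[ARB,.1103],max_speed=.02);ctrl.pause(.1);print(T())
ctrl.ungrasp();ctrl.movel(np.r_[ARB,.235],max_speed=.12);ctrl.pause(.3);print(T())
a,d,P=look(0,0);b,_=vision.grab_frame('scene')
for z0,z1,r in((.128,.140,.03),(.09,.1,.04)):
  Q=robust(P,z0,z1,ARB,r);print(len(Q),encl(Q),np.median(P[(P[...,2]>z0)&(P[...,2]<z1)&(np.hypot(P[...,0]-ARB[0],P[...,1]-ARB[1])<r)][:,2]))
Q=robust(P,.128,.14,ARB,.03);print(cv2.minAreaRect((Q*1000).astype(np.float32)))
cv2.imwrite('pics/w8.png',np.hstack([a[60:340,130:410],cv2.resize(b[160:260,220:320],(280,280))]))
```

```text
(46.22, array([ 0.5465, -0.0196,  0.1105]), array([ 4.9, -2.4, -0.1]), 0.0317)
(48.27, array([ 0.5453, -0.0191,  0.2347]), array([ 0.2,  0.9, -0.3]), 0.0852)
1513 (array([ 0.54667124, -0.01944578]), 0.019435068130493165) 0.134318785011878
1810 (array([ 0.54494956, -0.01911008]), 0.03302490234375) 0.09868133538367924
((546.8016357421875, -19.424270629882812), (38.642635345458984, 33.961944580078125), 40.33638381958008)
```

View pics/w8.png

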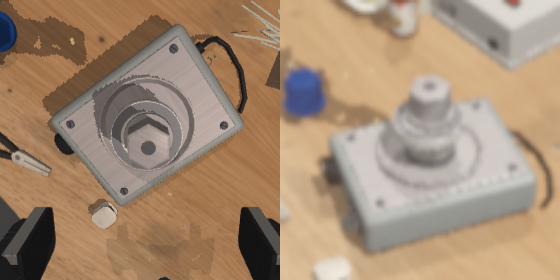

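Bush top is at 133.5 mm and disc top at about 97.8 mm (after the camera's 0.8 mm height offset). Both match the locked state, and it holds with the gripper clear.

```bash
python3 -c "
from station import ticket;print(ticket.close_job())"
```

```text
the job is handed in; nothing more can be done
None
```

The spacer, lap disc and clamping bush are on the arbor in that order, and the bush is locked in its bayonet and holds with the gripper clear; the job was handed in at about 48 s, with measured forces on the stack staying below about 15 N.

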